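# Clamp the small jar in the pricing holder

### The job

Stand the short lidded jar upright between the two rails of the holder and push it gently in until it is fully home against the backstop. Then tip the sprung steel flap over from behind, easing it only past its snap point so that it springs down by itself and its lip drops in front of the jar's lid. Never press hard on the holder, the flap or the jar, do not push the flap down once it has gone over, leave the other things alone, and finish with everything let go.

Things in the scene. Friction and masses are not known exactly. Their poses are not given: they have to be found in the camera images.
- jar: Short closed glass jar with flat metal lid: body 62 mm in diameter, 76 mm high, a narrower neck, then the lid, 61 mm in diameter, from 82 to 95 mm up; about 0.24 kg (varies by a third). Origin: centre of its underside; z up its axis. Stands on the table left or right of the holder, the taller open jar on the other side.
- holder: Grey jar holder fixed to the table: two angle rails along its x axis, inner faces at y = -35 and +35 mm, 14 mm high, flat flanges to y = +-60 mm, from x = -45 to +135 mm, flared ends to x = -64 mm. No floor: the jar stands on the table between the rails (slid in from -x or lowered in) and is pushed to +x. Origin: on the table, midway between the rails; z up.
- stop_zero (a point): Fixed point of the holder (x 31, z 50 mm) where the backstop's face is if S = 0. Backstop and flap hinge are on one firmly clamped bracket, at an unmeasured setting S, 0 to 44 mm farther along the holder's +x: find it by feel or sight. Backstop: upright plate 50 mm wide, 96 mm high, face 31 mm + S from the holder's origin; behind it a foot with wing nuts, to 86 mm + S, 32 mm high.
- hinge_zero (a point): Fixed point of the holder (x 40, z 101 mm) where the flap's hinge axis (along y) is if S = 0; the true axis is S farther to +x. Flap: steel plate 44 mm wide, 4 mm thick, far end 77.5 mm from the hinge; when open that end is 56 mm behind (+x) and 56 mm above the hinge. Push its smooth back (+x side) near the far end and lead it round the hinge: a straight level push jams by friction, one near the hinge takes more force.
- flap (a joint): Angle of the sprung flap, rad: 0 = open, leaning back (+x) 45 degrees behind upright; 2.36 = shut, level over the jar. A spring strut at its left (+y) end drives it away from its snap point 1.18: below, back to open (about 0.38 N m); above, to shut. An end lip, pointing down 18 mm when shut, inner face 73.5 mm from the hinge, clears the lid of a jar home by 3 mm; on a jar not home it lands on the lid, 0.15 rad short.
- tall_jar: Bystander: taller open glass jar without lid, 76 mm in diameter, 150 mm high, loose. Origin: centre of its underside.
- tape_roll: Bystander: roll of tape lying flat, 100 mm in diameter, 24 mm high, loose. Origin: centre of its underside.
- mug: Bystander: white mug, 80 mm in diameter, 90 mm high, with a handle, loose. Origin: centre of its underside.
Things that resemble listed ones, but are neither listed nor needed, are in the scene too. Of the things shaped like the holder, the grey one is meant. What is shaped like the jar but blue is not meant.

How it is judged (in metres and radians):
On the way, in this order (a step that is already met when the one before it is completed fails the run):
1. the jar stands upright on the table deep between the rails while the flap is still open (x of jar in the frame of holder between -0.006 and 0.05 m and y of jar in the frame of holder between -0.009 and 0.009 m and angle between jar's own z axis and vertical below 0.06 rad and height (world z) of jar below 0.004 m and value of joint flap below 0.3 rad), for 0.2 s.
2. the flap has gone past its snap point (value of joint flap above 1.6 rad), for 0.05 s.
At the end, for the whole second after the job is handed in: The short jar stands upright (within 0.06 rad) on the table between the rails, axis within 9 mm of the centre line and 6 mm before to 50 mm past the holder origin; the flap is fully shut over it (over 2.29 rad: lip down in front of the lid); jar and flap at rest (x of jar in the frame of holder between -0.006 and 0.05 m and y of jar in the frame of holder between -0.009 and 0.009 m and angle between jar's own z axis and vertical below 0.06 rad and height (world z) of jar below 0.004 m and value of joint flap above 2.29 rad and linear speed of jar below 0.02 m/s and velocity of joint flap below 0.1 rad/s); the robot touches nothing.
It fails at once if the jar is pressed against the holder or its bracket with more than 18 N (contact force between jar and holder above 18 N).
It fails at once if the gripper presses on the holder, bracket or flap with more than 15 N (contact force between the fingers and holder above 15 N).
It fails at once if the flap is pushed down by hand after it has gone over (value of joint flap above 1.8 rad and contact force between the fingers and holder above 3 N).
It fails at once if the jar is tipped by more than 20 degrees (angle between jar's own z axis and vertical above 0.35 rad).
It fails at once if a bystander is shifted by more than 30 mm (distance of any of tall_jar, tape_roll, mug from where it was at the start of the episode above 0.03 m).
It also fails if it takes over 69 s, if anything falls off the work surface, if the arm or the gripper's body presses on something with over 40 N, if the wrist force passes 120 N, or if a joint passes its speed limit or range.

### The arm

A 6-joint arm with a two-finger parallel gripper is mounted at the origin on the work surface. World frame = base frame: x ahead of the robot, y to its left, z up, the work surface at z = 0. Lengths are in mm, angles in rad, forces in N, time in s.
With the tool pointing down it reaches from about 300 to 850 mm from the base axis. Payload 4.2 kg.
Tool frame: the origin (TCP) lies midway between the tips of the shut fingers; the grasp point (between the pads) lies 19 mm behind it; z points along the fingers, y is the direction in which the jaws open and shut (so a half turn about z gives the same grasp; the last joint's range is limited). The gripper opens to 91 mm and grips with 3 to 60 N. Pads are 32 mm wide; open, the fingers measure 118 mm over their backs; the gripper's body (76 mm by 178 mm) begins 60 mm behind the grasp point.
Start: joints at [-1.137, 0.32, 1.565, -0, 1.257, -0.02], TCP at [252.076, -516.818, 213.976] pointing down, gripper open.
Joint ranges: [-3.11, 3.11], [-0.84, 2.01], [0.21, 2.61], [-1.34, 4.49], [0.05, 2.63], [-2.56, 2.56]. Speed limits (rad/s): [2.57, 2.57, 3.14, 3.14, 3.14, 3.14].

### API

Orientations are given as [roll, pitch, yaw] about the fixed x, y, z axes, in that order (R = Rz(yaw) Ry(pitch) Rx(roll)).
In Python, from plant import ctrl gives the robot as it stands.
- The arm moves only by the shell command python3 -m jog 'ROWS' [OPENING]. ROWS is JSON, a list of rows, each a list of 2 entries, a list of its own where there are three numbers: the shift along the tool's x, y, z in mm, then the turn, a rotation vector about the tool's x, y, z in degrees. In form: [[[dx, dy, dz], [rx, ry, rz]], ...]. A call has 1 to 12 rows; each row is the pose to reach, as a shift and turn from the pose commanded when the call began, along the tool's axes at that moment; what a row does not reach only later rows make up. A row lasts 1/10 s, in which the tool goes at most 50 mm and 8.59 degrees, less where a joint would pass 70% of its speed; a pose out of reach is approached as far as the arm can. A call with a gripper value outside its range is refused whole. OPENING is the finger opening in mm, from 0 to 91.2, set as the call begins (- or left out, the last holds). The fingers move at their own pace and stop on an object; the grip force is fixed at half the most. Time passes only in rows, so rows that repeat a pose let the fingers close. It gives the time, the measured TCP pose, the force and the opening at its end, in the units of the state.
- ctrl.get_obs(): the state, without advancing time (a new reading comes with each control period).
- ctrl.get_image(name): name is "scene" or "top" or "wrist"; returns (picture, depth): 480x640x3 uint8, red, green, blue; 480x640 float32, mm along the optical axis (not along the pixel's ray), 0 where there is no reading.
- ctrl.camera_info(name): a dict with "mtx" (3x3 intrinsics, pixels), "world_from_camera" (4x4, takes a point from camera to world coordinates). Camera axes: x right, y up, looking along -z (the intrinsics and any distortion apply to the point x, -y, -z); pixel columns grow to the right and rows downward; lengths in mm; the calibration is good to about 2 mm. A picture is of the moment at which its call begins: read the wrist's pose just before it. camera_info takes no time and is no camera call; for the wrist camera it gives the pose at the moment of the call.
- ctrl.hand_in(): hands the job in, once; it reports no verdict.
The state is a dict: "time_s": time; "joint_positions": joint angles; "qvel": joint speeds; "tau": joint torques, N m; "eef_pos": TCP position; "eef_rot": TCP orientation; "wrist_force": force on the tool from outside, world axes, zero at the start; "wrist_torque": the same for the moment, N m; "opening": opening from 0.0 (shut) to 1.0 (fully open).
Only numpy, scipy, OpenCV 4.12 (cv2) and the standard library are available. Lean on these libraries where they do the work, as an engineer would, in place of code of your own. Each camera call takes 0.05 s, during which the arm holds its last target.

## Working session

There is one attempt and no reset: what is moved stays moved. The work goes in short steps, Python scripts to look and compute and a shell command to move; the robot and the scene stay as the last step left them, time stands still between calls to the robot, and variables do not carry over. Pictures are saved under pics/ and viewed, and the job is handed in when it is done.

```bash
ls; mkdir -p pics; python3 - <<'E'
from plant import ctrl
import cv2,numpy as np
np.set_printoptions(precision=4,suppress=True)
print(ctrl.get_obs())
for n in ["scene","top","wrist"]:
    im,d=ctrl.get_image(n)
    cv2.imwrite(f"pics/{n}0.png",im[:,:,::-1]); np.save(f"pics/{n}0.npy",d)
    ci=ctrl.camera_info(n); print(n,ci)
E
```

```text
pics
{'time_s': 0.0, 'joint_positions': array([-1.137 ,  0.3203,  1.5657, -0.    ,  1.2574, -0.02  ]), 'qvel': array([-0.0014, -0.0001, -0.0007,  0.0003, -0.0004,  0.0003]), 'tau': array([ -0.0034, -41.2476, -23.1981,   0.0726,   0.0455,  -0.0001]), 'eef_pos': array([ 251.8515, -516.3415,  213.0879]), 'eef_rot': array([-3.1398, -0.    ,  0.4538]), 'wrist_force': array([ 1.2316, -0.4847, -0.5736]), 'wrist_torque': array([-0.0262, -0.0264,  0.0251]), 'opening': 0.9991051016164971}
scene {'mtx': array([[619.8872,   0.    , 327.2758],
       [  0.    , 619.8872, 245.0641],
       [  0.    ,   0.    ,   1.    ]]), 'world_from_camera': array([[    0.8744,    -0.2528,     0.4141,  1093.2208],
       [    0.4847,     0.4915,    -0.7235, -1103.9203],
       [   -0.0206,     0.8334,     0.5523,   900.0669],
       [    0.    ,     0.    ,     0.    ,     1.    ]])}
top {'mtx': array([[493.2442,   0.    , 321.9277],
       [  0.    , 493.2442, 235.0189],
       [  0.    ,   0.    ,   1.    ]]), 'world_from_camera': array([[  -0.0293,    0.995 ,   -0.095 ,  369.3268],
       [  -0.9995,   -0.0299,   -0.0052,  -16.8561],
       [  -0.008 ,    0.0948,    0.9955, 1039.1617],
       [   0.    ,    0.    ,    0.    ,    1.    ]])}
wrist {'mtx': array([[363.4784,   0.    , 320.8965],
       [  0.    , 363.4784, 231.6845],
       [  0.    ,   0.    ,   1.    ]]), 'world_from_camera': array([[   0.4383,    0.8629,    0.2515,  322.7974],
       [  -0.8988,    0.4211,    0.1215, -482.1192],
       [  -0.0011,   -0.2793,    0.9602,  384.9092],
       [   0.    ,    0.    ,    0.    ,    1.    ]])}
```

View pics/scene0.png

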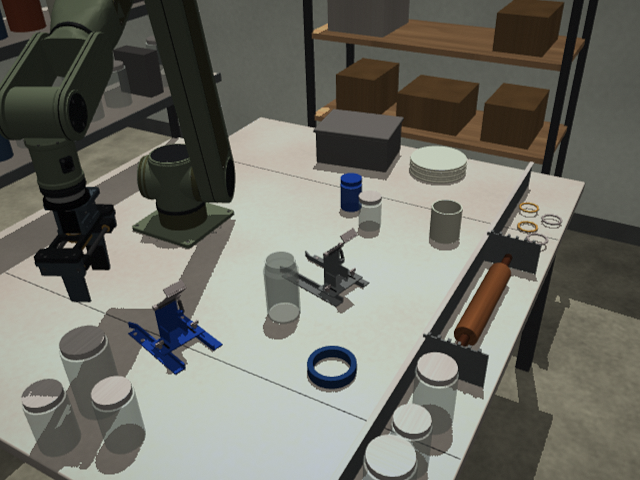

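View pics/top0.png

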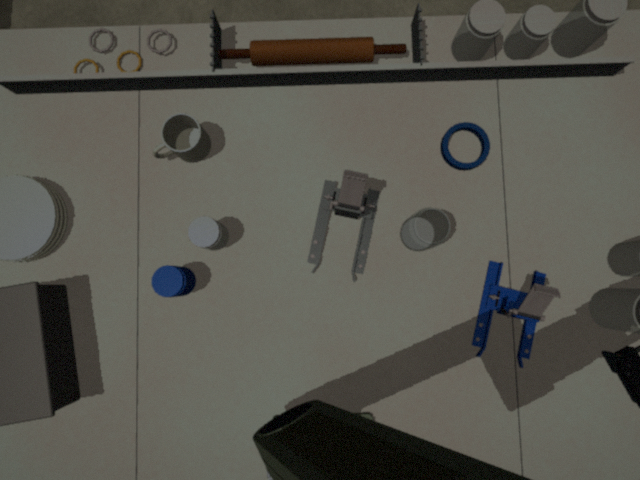

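```bash
cat > h.py <<'E'
import cv2,numpy as np
np.set_printoptions(precision=1,suppress=True)
from plant import ctrl
def pts(n,d):
    ci=ctrl.camera_info(n);K=ci['mtx'];T=ci['world_from_camera']
    v,u=np.mgrid[0:d.shape[0],0:d.shape[1]]
    x=(u-K[0,2])/K[0,0]*d; y=-(v-K[1,2])/K[1,1]*d
    P=np.stack([x,y,-d],-1)@T[:3,:3].T+T[:3,3]
    P[d<=0]=np.nan
    return P
def ray(n,u,v,z):
    ci=ctrl.camera_info(n);K=ci['mtx'];T=ci['world_from_camera']
    d=T[:3,:3]@np.array([(u-K[0,2])/K[0,0],-(v-K[1,2])/K[1,1],-1]); o=T[:3,3]
    return o+d*(z-o[2])/d[2]
def px(n,p):
    ci=ctrl.camera_info(n);K=ci['mtx'];T=ci['world_from_camera']
    q=T[:3,:3].T@(np.array(p)-T[:3,3]); return np.array([K[0,2]+K[0,0]*q[0]/-q[2],K[1,2]-K[1,1]*q[1]/-q[2]])
E
ls
```

```text
h.py
pics
```

Top view: white-lidded jar at about (204,232), the grey holder around (345,225) opening towards the robot, the tall jar at (420,232), and the mug and tape farther back. I'll zoom in on the holder.

```bash
python3 - <<'E'
from h import *
im=cv2.imread('pics/top0.png')
c=cv2.convertScaleAbs(im[160:290,290:400],alpha=1.8); cv2.imwrite('pics/topc.png',cv2.resize(c,None,fx=4.5,fy=4.5,interpolation=cv2.INTER_CUBIC))
im=cv2.imread('pics/scene0.png')
c=cv2.convertScaleAbs(im[165:330,255:400],alpha=1.8); cv2.imwrite('pics/scc.png',cv2.resize(c,None,fx=3.6,fy=3.6,interpolation=cv2.INTER_CUBIC))
d=np.load('pics/top0.npy');P=pts('top',d)
for u,v in [(204,232),(319,230),(366,240),(350,185),(314,262),(345,250)]: print(u,v,P[v,u])
E
```

```text
204 232 [471.9 214.6  97.5]
319 230 [479.   -5.5   3.6]
366 240 [nan nan nan]
350 185 [547.2 -66.9 136.2]
314 262 [411.9   6.9   3.5]
345 250 [435.3 -59.1   0.3]
```

View pics/topc.png

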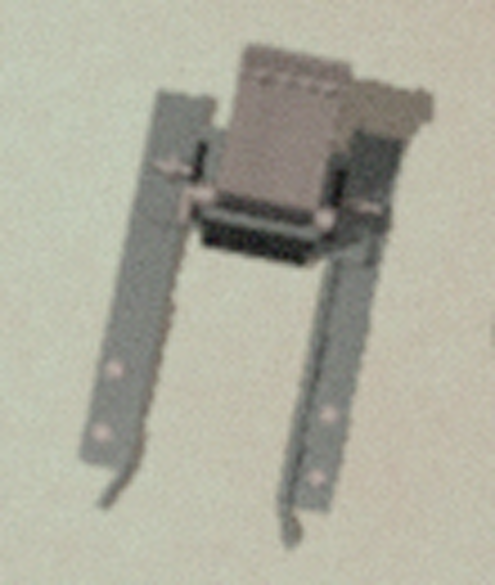

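View pics/scc.png

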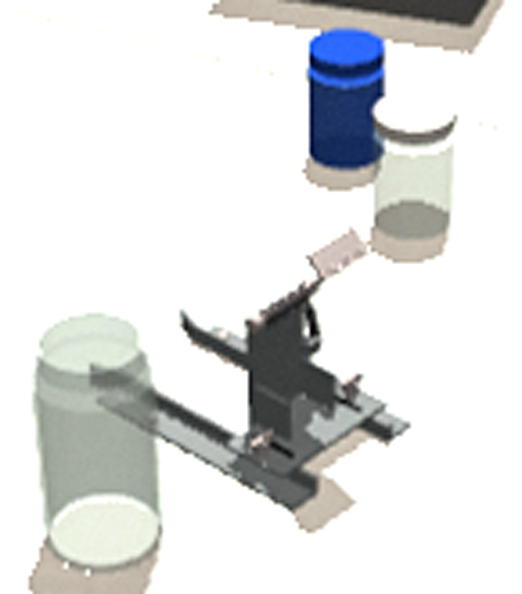

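```bash
python3 - <<'E'
from h import *
f=lambda x,y:(290+x/4.5-.5+.1,160+y/4.5-.4)
L={'fl':(158,92,135,60),'nl':(80,461,-45,60),'nr':(330,511,-45,-60)}
A=[];B=[]
for k,(x,y,a,b) in L.items():
    p=ray('top',*f(x,y),3); print(k,p); A.append([a,b]);B.append(p[:2])
A=np.array(A,float);B=np.array(B)
H=(A-A.mean(0)).T@(B-B.mean(0));U,S,V=np.linalg.svd(H);R=V.T@np.diag([1,np.linalg.det(V.T@U.T)])@U.T
t=B.mean(0)-R@A.mean(0);print('yaw',np.degrees(np.arctan2(R[1,0],R[0,0])),'o',t,'res',B-(A@R.T+t))
d=np.load('pics/top0.npy');P=pts('top',d)
# flap, lid
im=cv2.imread('pics/top0.png')
q=(P[...,:]-np.r_[t,0])@np.block([[R,np.zeros((2,1))],[np.zeros((1,2)),np.ones((1,1))]])
m=(q[...,2]>60)&(abs(q[...,1])<60)&(abs(q[...,0])<160)
qq=q[m]; print(len(qq));
for lo in range(80,170,8):
    s=qq[(qq[:,2]>=lo)&(qq[:,2]<lo+8)]
    if len(s):print(lo,len(s),np.percentile(s,[5,50,95],axis=0).ravel())
# lid
m=(P[...,2]>88)&(P[...,2]<105)&(abs(P[...,0]-470)<60)&(abs(P[...,1]-214)<60)
g=P[m];print(len(g));c,r=cv2.minEnclosingCircle(g[:,:2].astype(np.float32));print('lid',c,r,g.mean(0))
hsv=cv2.cvtColor(im,cv2.COLOR_BGR2HSV)
vv,uu=np.nonzero(m);(cu,cv_),rr=cv2.minEnclosingCircle(np.c_[uu,vv].astype(np.float32));print(cu,cv_,rr,ray('top',cu,cv_,95))
cv2.imwrite('pics/jarc.png',cv2.resize(cv2.convertScaleAbs(im[200:310,140:250],alpha=1.3),None,fx=5,fy=5,interpolation=cv2.INTER_CUBIC))
E
```

```text
fl [585.8 -20.8   3. ]
nl [412.2  20.8   3. ]
nr [385.5 -94.9   3. ]
yaw -13.357917376877753 o [442.  -47.6] res [[-1.4 -0.4]
 [ 0.2 -0.4]
 [ 1.2  0.7]]
1092
80 16 [ 63.7 -20.5  80.6  64.2   4.3  83.8  66.5  30.7  87.4]
88 32 [ 63.8 -18.7  88.4  64.6  -1.9  93.7  67.9  21.4  95.9]
96 99 [ 62.6 -22.2  96.2  67.7  11.4  99.   75.9  35.5 103.7]
104 181 [ 69.1 -24.4 104.6  74.2   2.1 106.9  80.5  28.3 110.9]
112 124 [ 79.7 -18.8 112.2  84.6   1.7 115.6  89.3  21.1 119.6]
120 113 [ 88.6 -18.6 120.3  92.7  -1.  123.9  97.8  19.5 127.4]
128 114 [ 95.8 -17.4 128.4 100.7   3.1 131.8 105.   20.9 135.1]
136 129 [103.9 -19.  136.4 108.7  -0.5 140.2 113.7  20.3 143.4]
144 61 [111.6 -18.8 144.2 114.6   0.6 146.2 116.9  20.4 149.1]
152 45 [123.3 -19.2 153.1 126.7   3.  157.4 129.2  20.9 159.7]
160 99 [113.5 -18.2 160.4 119.3   0.6 165.  124.7  20.  167.8]
168 34 [113.4 -18.4 168.  114.9  -2.4 168.8 117.7  18.4 170.8]
786
lid (472.34283447265625, 217.5806427001953) 30.487003326416016 [472.2 216.8  95.3]
203.15492248535156 231.9225311279297 15.982978820800781 [472.3 216.8  95. ]
```

View pics/jarc.png

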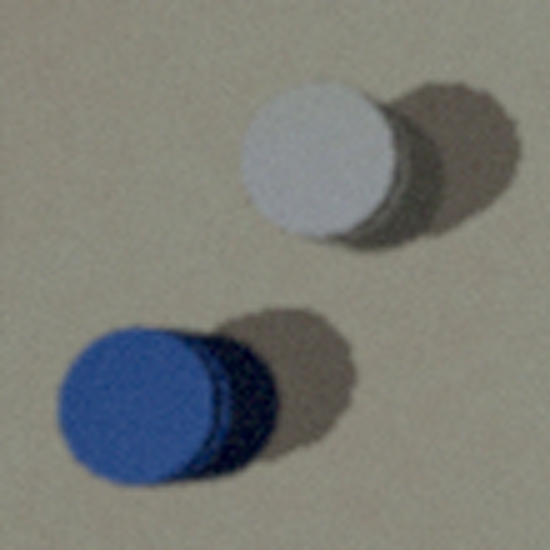

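```bash
cat >> h.py <<'E'
from scipy.spatial.transform import Rotation as Ro
HO=np.array([442.,-47.6,0]);HY=np.radians(-13.36)
HR=Ro.from_euler('z',HY).as_matrix()
def h2w(p): return HO+HR@np.array(p,float)
def w2h(p): return HR.T@(np.array(p)-HO)
def go(pw,yaw_deg=180-13.36,pitch=0):
    o=ctrl.get_obs();R0=Ro.from_euler('xyz',o['eef_rot'])
    R1=Ro.from_euler('xyz',[np.pi,0,np.radians(yaw_deg)])
    print('shift',R0.inv().apply(np.array(pw)-o['eef_pos']),'turn',np.degrees((R0.inv()*R1).as_rotvec()),'pos',o['eef_pos'],'h',w2h(o['eef_pos']),'F',o['wrist_force'],'Fh',HR.T@o['wrist_force'],'rot',np.degrees(o['eef_rot']),'t',o['time_s'],'op',o['opening']*91.2)
E
python3 - <<'E'
from h import *
im=cv2.imread('pics/top0.png')
print(ray('top',419,233,150),ray('top',432,231,0))
P=pts('top',np.load('pics/top0.npy'))
m=(P[...,2]>135)&(P[...,2]<160)&(abs(P[...,0]-460)<80)&(abs(P[...,1]+190)<80)
g=P[m];print(len(g),g.mean(0) if len(g) else 0)
for p in [ray('top',417,233,150)]: print(w2h(p))
go([472,217,214])
E
```

```text
[ 452.6 -187.8  150. ] [ 470.1 -244.3    0. ]
305 [ 464.4 -211.1  147. ]
[  42.  -130.4  150. ]
shift [ 519.3 -562.7    0.1] turn [  -0.    -0.1 -140.6] pos [ 251.9 -516.5  213.3] h [ -76.6 -500.1  213.3] F [ 0.5 -0.6 -0.3] Fh [ 0.6 -0.5 -0.3] rot [-179.9   -0.    26. ] t 0.15 op 91.27422109088933
```

```bash
python3 - <<'E'
from h import *
im=cv2.imread('pics/top0.png')
cv2.imwrite('pics/tj.png',cv2.resize(cv2.convertScaleAbs(im[195:265,385:465],alpha=1.5),None,fx=7,fy=7,interpolation=cv2.INTER_CUBIC))
print(w2h(ray('scene',282,307,0)),w2h(ray('scene',281,261,150)))
E
python3 -m jog '[[[40,-40,-30],[0,0,-8]],[[80,-80,-60],[0,0,-16]],[[110,-120,-60],[0,0,-24]],[[140,-155,-60],[0,0,-32]],[[170,-190,-60],[0,0,-40]],[[205,-220,-60],[0,0,-48]],[[240,-255,-60],[0,0,-56]],[[275,-290,-60],[0,0,-64]],[[300,-325,-60],[0,0,-70]],[[335,-360,-60],[0,0,-70]],[[360,-390,-60],[0,0,-70]],[[360,-390,-60],[0,0,-70]]]' 91
```

```text
[  42.9 -143.2   -0. ] [  70.3 -160.   150. ]
time_s: 1.35
eef_pos: [405.3, -4.1, 273.7]
eef_rot: [3.141, -0.002, 1.683]
wrist_force: [0.0, -0.1, 0.0]
opening: 0.996
```

View pics/tj.png

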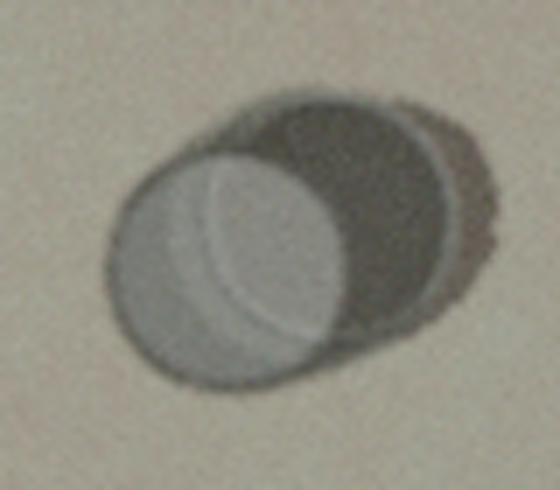

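```bash
python3 -c "
from h import *
go([472,217,190]);print(ctrl.get_obs()['joint_positions'])"
```

```text
shift [212.   91.   84.2] turn [  0.1  -0.1 -70.2] pos [405.3  -4.1 273.7] h [-45.8  33.9 273.7] F [ 0.  -0.1  0. ] Fh [ 0.  -0.1  0. ] rot [180.   -0.1  96.4] t 1.35 op 90.82047732510806
[-0.   0.   1.8  0.   1.3 -0.2]
```

```bash
python3 - <<'E'
from h import *
for q in [(417,233.6,0),(435.7,225,150)]:
    p=ray('top',*q); print(p,w2h(p),ray('top',q[0]+17,q[1],q[2]))
E
python3 -m jog '[[[40,20,20],[0,0,-8]],[[80,40,40],[0,0,-16]],[[110,50,40],[0,0,-24]],[[140,70,50],[0,0,-32]],[[170,80,60],[0,0,-40]],[[200,90,70],[0,0,-48]],[[212,91,74],[0,0,-56]],[[212,91,74],[0,0,-64]],[[212,91,74],[0,0,-70]],[[212,91,74],[0,0,-70]]]' 91
python3 - <<'E'
from h import *
o=ctrl.get_obs()
im,d=ctrl.get_image('wrist');cv2.imwrite('pics/w1.png',im[:,:,::-1])
P=pts('wrist',d)
m=(P[...,2]>88)&(P[...,2]<102)&(abs(P[...,0]-472)<45)&(abs(P[...,1]-217)<45)
g=P[m];print(len(g),g.mean(0),cv2.minEnclosingCircle(g[:,:2].astype(np.float32)))
go([472,217,36])
E
```

```text
[ 465.5 -212.4    0. ] [  61.  -154.9    0. ] [ 464.4 -248.2    0. ]
[ 466.3 -218.7  150. ] [  63.1 -160.8  150. ] [ 465.3 -249.4  150. ]
time_s: 2.35
eef_pos: [473.1, 210.9, 199.6]
eef_rot: [-3.141, -0.0, 2.896]
wrist_force: [-0.9, 0.4, 0.7]
opening: 0.997
4509 [471.9 217.5  95.8] ((473.1556396484375, 217.405029296875), 30.549354553222656)
shift [  2.6   5.7 163.7] turn [-0.  -0.  -0.8] pos [473.2 211.  199.7] h [-29.4 258.8 199.7] F [-0.5 -0.4  0.4] Fh [-0.4 -0.5  0.4] rot [-180.    -0.   165.8] t 2.4 op 91.04746326204142
```

View pics/w1.png

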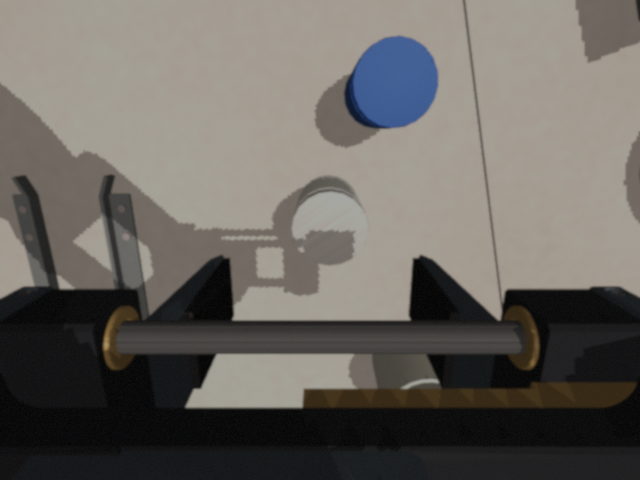

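Wrist view: the jar lid sits at about (330,228), between the open fingers, and the blue jar is well clear at (393,82). I'll descend and grip.

```bash
python3 -m jog '[[[2.3,6,20],[0,0,-0.8]],[[2.3,6,40],[0,0,-0.8]],[[2.3,6,60],[0,0,-0.8]],[[2.3,6,80],[0,0,-0.8]],[[2.3,6,100],[0,0,-0.8]],[[2.3,6,120],[0,0,-0.8]],[[2.3,6,140],[0,0,-0.8]],[[2.3,6,155],[0,0,-0.8]],[[2.3,6,164],[0,0,-0.8]],[[2.3,6,164],[0,0,-0.8]],[[2.3,6,164],[0,0,-0.8]]]' 91
python3 -m jog '[[[0,0,0],[0,0,0]],[[0,0,0],[0,0,0]],[[0,0,0],[0,0,0]],[[0,0,0],[0,0,0]],[[0,0,0],[0,0,0]],[[0,0,0],[0,0,0]],[[0,0,0],[0,0,0]],[[0,0,0],[0,0,0]],[[0,0,0],[0,0,0]],[[0,0,0],[0,0,0]]]' 55
python3 -c "
from h import *
go(h2w([0,0,80]))"
```

```text
time_s: 3.5
eef_pos: [472.8, 218.2, 36.4]
eef_rot: [3.141, 0.001, 2.91]
wrist_force: [0.0, -0.2, 0.5]
opening: 0.994
time_s: 4.5
eef_pos: [472.4, 218.3, 36.3]
eef_rot: [3.141, 0.0, 2.911]
wrist_force: [-0.3, -0.4, 5.9]
opening: 0.672
shift [ -31.2 -265.8  -43.8] turn [0.  0.  0.2] pos [472.4 218.3  36.3] h [-31.9 265.7  36.3] F [-0.3 -0.4  5.9] Fh [-0.2 -0.5  5.9] rot [180.    0.  166.8] t 4.5 op 61.289670473392874
```

```bash
python3 -m jog '[[[0,0,-10],[0,0,0]],[[0,0,-20],[0,0,0]],[[0,0,-30],[0,0,0]],[[0,0,-45],[0,0,0]],[[-5,-15,-50],[0,0,0]],[[-10,-40,-50],[0,0,0]],[[-15,-65,-50],[0,0,0]],[[-20,-90,-50],[0,0,0]],[[-25,-115,-50],[0,0,0]],[[-31,-140,-50],[0,0,0.2]]]'
python3 -m jog '[[[0,-25,0],[0,0,0]],[[0,-50,0],[0,0,0]],[[0,-75,0],[0,0,0]],[[0,-100,0],[0,0,0]],[[0,-118,0],[0,0,0]],[[0,-126,0],[0,0,0]],[[0,-126,0],[0,0,0]],[[0,-126,0],[0,0,0]]]'
python3 - <<'E'
from h import *
go(h2w([0,0,80]))
for n in ['wrist','top']:
    im,d=ctrl.get_image(n);cv2.imwrite(f'pics/{n}2.png',im[:,:,::-1]);np.save(f'pics/{n}2.npy',d)
E
```

```text
time_s: 5.5
eef_pos: [469.8, 73.0, 86.1]
eef_rot: [-3.141, -0.0, 2.908]
wrist_force: [-0.3, -0.4, -2.7]
opening: 0.671
time_s: 6.3
eef_pos: [441.3, -47.5, 86.0]
eef_rot: [3.141, 0.0, 2.907]
wrist_force: [-0.4, 0.5, -2.7]
opening: 0.678
shift [-0.7  0.1  6. ] turn [ 0.   0.  -0.1] pos [441.3 -47.5  86. ] h [-0.7 -0.1 86. ] F [-0.4  0.5 -2.7] Fh [-0.5  0.4 -2.7] rot [180.    0.  166.6] t 6.3 op 61.85729697554659
```

View pics/wrist2.png

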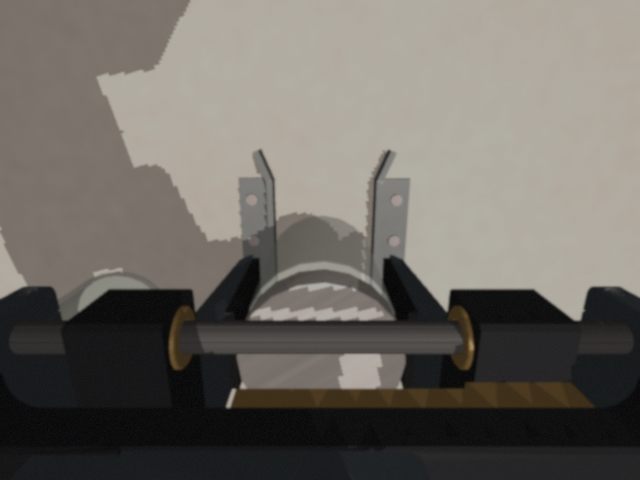

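View pics/top2.png

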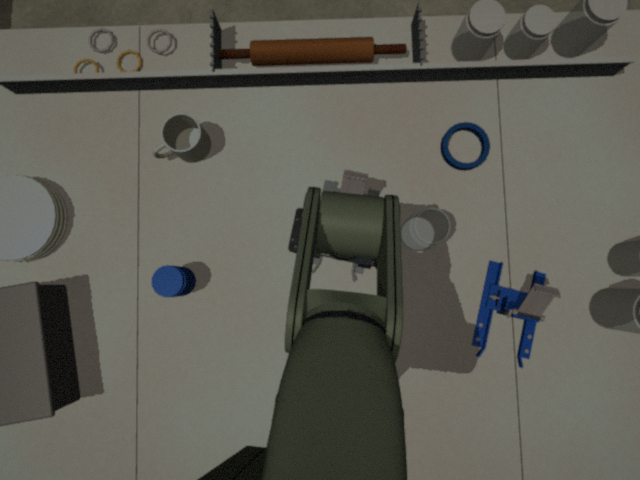

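```bash
python3 - <<'E'
from h import *
im=cv2.imread('pics/wrist2.png')
cv2.imwrite('pics/w2c.png',cv2.resize(cv2.convertScaleAbs(im[140:280,220:430],alpha=1.5),None,fx=3.8,fy=3.8,interpolation=cv2.INTER_CUBIC))
for q in [(238.5,178.5,3),(409.5,178.5,3),(240.5,280,3),(405.5,280,3)]: print(w2h(ray('wrist',*q)))
E
```

```text
[-44.7 -57.6   3. ]
[-44.7  62.1   3. ]
[ 32.2 -60.9   3. ]
[32.2 64.3  3. ]
```

View pics/w2c.png

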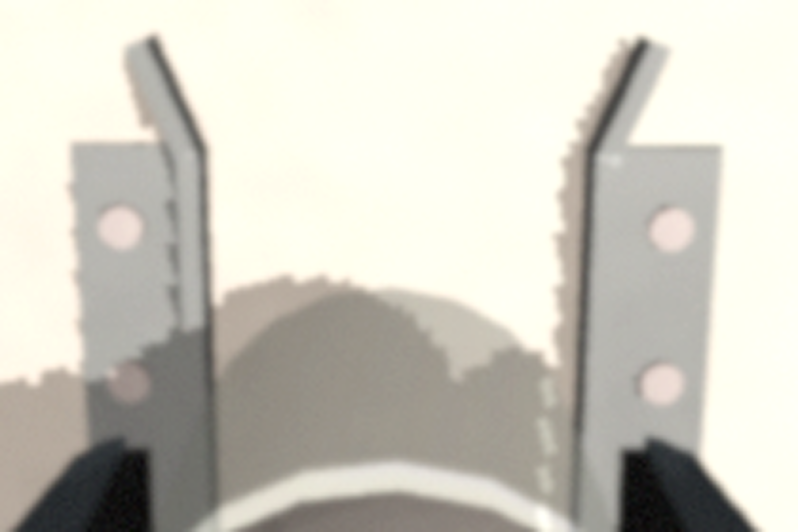

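```bash
python3 - <<'E'
from h import *
print('cam',w2h(ctrl.camera_info('wrist')['world_from_camera'][:3,3]))
go(h2w([0,0,80]))
print('lid front',w2h(ray('wrist',324,263,145)),'base front',w2h(ray('wrist',321.8,216,50)))
im=cv2.imread('pics/wrist2.png')
cv2.imwrite('pics/w2d.png',cv2.resize(cv2.convertScaleAbs(im[250:420,220:430],alpha=1.5),None,fx=3.5,fy=3.5,interpolation=cv2.INTER_CUBIC))
E
```

```text
cam [-80.1   0.1 257.5]
shift [-0.7 -0.3  6. ] turn [0. 0. 0.] pos [441.4 -47.1  86. ] h [-0.7  0.3 86. ] F [ 0.5  0.2 -2.5] Fh [ 0.5  0.3 -2.5] rot [180.    0.  166.6] t 6.4 op 61.59333397682986
lid front [-36.5   1.1 145. ] base front [-29.2   0.6  50. ]
```

View pics/w2d.png

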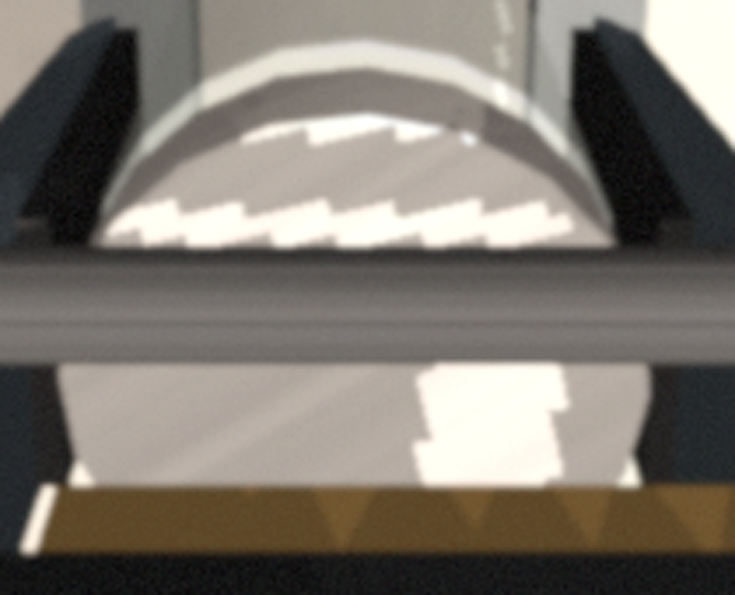

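The wrist view puts the rail centre line about 1.5–2 mm to +y of the jar. I'll correct by +1.4 mm and lower between the rails.

```bash
python3 -m jog '[[[0,1.4,8],[0,0,0]],[[0,1.4,16],[0,0,0]],[[0,1.4,24],[0,0,0]],[[0,1.4,30],[0,0,0]],[[0,1.4,35],[0,0,0]],[[0,1.4,35],[0,0,0]]]'
python3 - <<'E'
from h import *
im,d=ctrl.get_image('wrist');cv2.imwrite('pics/wrist3.png',im[:,:,::-1])
cv2.imwrite('pics/w3c.png',cv2.resize(cv2.convertScaleAbs(im[140:300,200:450,::-1],alpha=1.5),None,fx=3.2,fy=3.2,interpolation=cv2.INTER_CUBIC))
go(h2w([0,0,36.5]))
E
```

```text
time_s: 7.0
eef_pos: [441.0, -46.3, 50.1]
eef_rot: [-3.141, -0.002, 2.908]
wrist_force: [-0.3, 0.1, -2.7]
opening: 0.677
shift [-0.9 -1.1 14.1] turn [-0. -0. -0.] pos [441.4 -46.3  50.6] h [-0.9  1.1 50.6] F [-0.6  0.5 -3.5] Fh [-0.7  0.3 -3.5] rot [-180.    -0.   166.6] t 7.05 op 61.672203766788854
```

View pics/w3c.png

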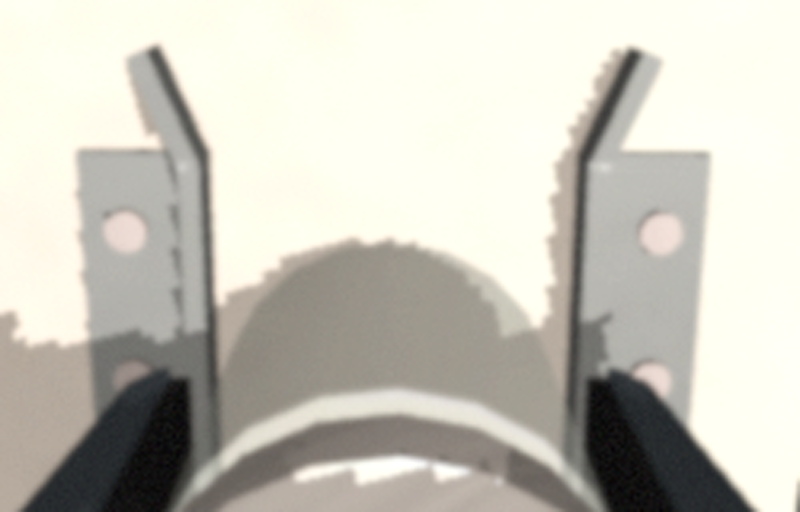

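```bash
python3 -m jog '[[[0,0,3],[0,0,0]],[[0,0,6],[0,0,0]],[[0,0,9],[0,0,0]],[[0,0,11],[0,0,0]],[[0,0,12.5],[0,0,0]],[[0,0,13.5],[0,0,0]],[[0,0,13.5],[0,0,0]]]'
python3 -m jog '[[[0,0,0.5],[0,0,0]],[[0,0,0.5],[0,0,0]]]'
python3 - <<'E'
from h import *
go(h2w([0,0,36.5]))
E
```

```text
time_s: 7.75
eef_pos: [441.5, -46.4, 37.3]
eef_rot: [-3.142, -0.0, 2.908]
wrist_force: [-0.1, -0.1, -2.3]
opening: 0.678
time_s: 7.95
eef_pos: [441.6, -46.4, 37.0]
eef_rot: [-3.142, 0.0, 2.908]
wrist_force: [-0.1, 0.0, -3.7]
opening: 0.677
shift [-0.7 -1.1  0.5] turn [-0.  0. -0.] pos [441.6 -46.4  37. ] h [-0.7  1.1 37. ] F [-0.1  0.  -3.7] Fh [-0.1 -0.  -3.7] rot [-180.     0.   166.6] t 7.95 op 61.717791418538454
```

```bash
for i in 1; do python3 -m jog '[[[0,0,0.3],[0,0,0]],[[0,0,0.6],[0,0,0]],[[0,0,0.6],[0,0,0]]]'; done; python3 -m jog '[[[0,0,0.4],[0,0,0]],[[0,0,0.4],[0,0,0]]]'
```

```text
time_s: 8.25
eef_pos: [441.6, -46.3, 36.3]
eef_rot: [-3.142, 0.0, 2.908]
wrist_force: [-1.0, -0.4, -2.3]
opening: 0.68
time_s: 8.45
eef_pos: [441.6, -46.3, 36.3]
eef_rot: [-3.142, 0.0, 2.908]
wrist_force: [-1.3, -0.2, 2.1]
opening: 0.678
```

```bash
python3 -m jog '[[[-3,0,0],[0,0,0]],[[-6,0,0],[0,0,0]],[[-9,0,0],[0,0,0]],[[-12,0,0],[0,0,0]],[[-15,0,0],[0,0,0]],[[-18,0,0],[0,0,0]],[[-20,0,0],[0,0,0]],[[-22,0,0],[0,0,0]],[[-24,0,0],[0,0,0]],[[-25,0,0],[0,0,0]],[[-25,0,0],[0,0,0]]]'
python3 -c "
from h import *
go(h2w([30,1,36.3]))
im,d=ctrl.get_image('scene');cv2.imwrite('pics/s4.png',cv2.resize(cv2.convertScaleAbs(im[180:320,240:400,::-1],alpha=1.6),None,fx=4,fy=4,interpolation=cv2.INTER_CUBIC))
"
```

```text
time_s: 9.55
eef_pos: [464.3, -51.8, 36.3]
eef_rot: [-3.141, -0.003, 2.908]
wrist_force: [-5.5, 1.6, 8.2]
opening: 0.679
shift [-7.3 -0.   0. ] turn [-0.  -0.2 -0. ] pos [464.3 -51.8  36.3] h [22.7  1.  36.3] F [-5.5  1.6  8.2] Fh [-5.7  0.3  8.2] rot [-180.    -0.2  166.6] t 9.55 op 61.954241872778844
```

View pics/s4.png

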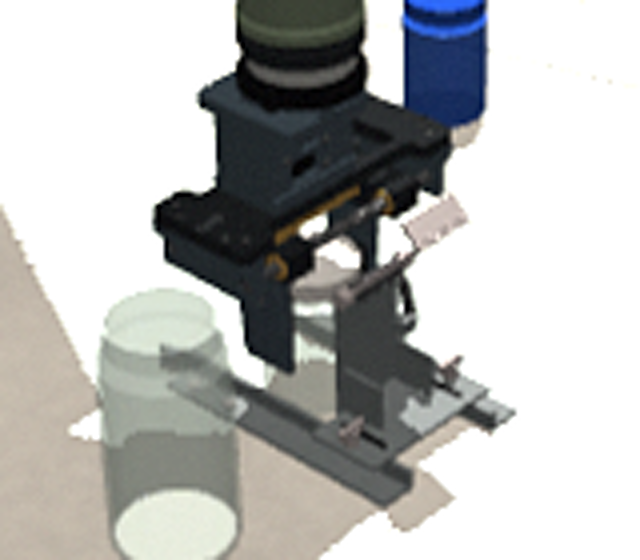

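```bash
python3 -m jog '[[[0,0,-0.5],[0,0,0]],[[0,0,-0.8],[0,0,0]],[[0,0,-0.8],[0,0,0]],[[0,0,-0.8],[0,0,0]]]';python3 -c "
from h import *
go(h2w([30,1,36.3]))"
```

```text
time_s: 10.0
eef_pos: [466.1, -52.2, 36.5]
eef_rot: [-3.142, 0.0, 2.908]
wrist_force: [-0.6, 0.4, -3.1]
opening: 0.678
shift [-5.5 -0.1  0.2] turn [-0.  0. -0.] pos [466.1 -52.2  36.5] h [24.5  1.1 36.5] F [-0.6  0.4 -3.1] Fh [-0.7  0.3 -3.1] rot [-180.     0.   166.6] t 10.0 op 61.81124493236414
```

```bash
python3 -m jog '[[[-1,0,0],[0,0,0]],[[-2,0,0],[0,0,0]],[[-3,0,0],[0,0,0]],[[-4,0,0],[0,0,0]],[[-4,0,0],[0,0,0]]]'; python3 -m jog '[[[-0.5,0,0],[0,0,0]],[[-1,0,0],[0,0,0]],[[-1,0,0],[0,0,0]]]'; python3 -c "
from h import *
go(h2w([30,1,36.3]))"
```

```text
time_s: 10.5
eef_pos: [470.0, -53.1, 36.7]
eef_rot: [-3.142, 0.0, 2.908]
wrist_force: [0.4, 0.9, -2.2]
opening: 0.675
time_s: 10.8
eef_pos: [470.8, -53.3, 36.8]
eef_rot: [-3.142, 0.0, 2.908]
wrist_force: [0.2, -0.1, -2.9]
opening: 0.677
shift [-0.6 -0.1  0.5] turn [-0.  0. -0.] pos [470.8 -53.3  36.8] h [29.4  1.1 36.8] F [ 0.2 -0.1 -2.9] Fh [ 0.2 -0.1 -2.9] rot [-180.     0.   166.6] t 10.8 op 61.70141884775607
```

```bash
python3 -m jog '[[[-0.5,0,0],[0,0,0]],[[-0.5,0,0],[0,0,0]]]'|sed -n 2,4p; python3 -m jog '[[[-0.5,0,0],[0,0,0]],[[-0.5,0,0],[0,0,0]]]'|sed -n 2,4p
```

```text
eef_pos: [471.3, -53.4, 36.8]
eef_rot: [-3.142, 0.0, 2.908]
wrist_force: [-0.7, 0.7, -3.6]
eef_pos: [471.8, -53.5, 36.8]
eef_rot: [-3.142, 0.0, 2.908]
wrist_force: [0.3, 0.8, -3.0]
```

```bash
python3 -m jog '[[[-0.5,0,0],[0,0,0]],[[-0.5,0,0],[0,0,0]]]'|sed -n 2,4p; python3 -m jog '[[[-0.5,0,0],[0,0,0]],[[-0.5,0,0],[0,0,0]]]'|sed -n 2,4p
```

```text
eef_pos: [472.3, -53.7, 36.8]
eef_rot: [-3.142, 0.0, 2.908]
wrist_force: [0.4, -0.3, -2.2]
eef_pos: [472.8, -53.8, 36.8]
eef_rot: [-3.142, 0.0, 2.908]
wrist_force: [0.4, 0.5, -3.7]
```

```bash
python3 -m jog '[[[-0.5,0,0],[0,0,0]],[[-0.5,0,0],[0,0,0]]]'|sed -n 2,4p; python3 -m jog '[[[-0.5,0,0],[0,0,0]],[[-0.5,0,0],[0,0,0]]]'|sed -n 2,4p
```

```text
eef_pos: [473.3, -53.9, 36.8]
eef_rot: [-3.142, 0.0, 2.908]
wrist_force: [-1.8, 0.1, -1.8]
eef_pos: [473.8, -54.0, 36.8]
eef_rot: [-3.142, 0.0, 2.908]
wrist_force: [0.2, -0.4, -3.3]
```

```bash
python3 -m jog '[[[-0.5,0,0],[0,0,0]],[[-0.5,0,0],[0,0,0]]]'|sed -n 2,4p; python3 -m jog '[[[-0.4,0,0],[0,0,0]],[[-0.4,0,0],[0,0,0]]]'|sed -n 2,4p
```

```text
eef_pos: [474.3, -54.1, 36.8]
eef_rot: [-3.142, 0.0, 2.908]
wrist_force: [0.5, 0.3, -2.3]
eef_pos: [474.3, -54.2, 36.7]
eef_rot: [-3.141, -0.0, 2.908]
wrist_force: [-0.6, -0.5, -2.2]
```

```bash
python3 -m jog '[[[-0.3,0,0],[0,0,0]],[[-0.3,0,0],[0,0,0]]]'|sed -n 2,4p
```

```text
eef_pos: [474.3, -54.2, 36.6]
eef_rot: [-3.141, -0.001, 2.908]
wrist_force: [-2.0, 0.5, -1.8]
```

```bash
python3 -m jog '[[[-0.3,0,0],[0,0,0]],[[-0.3,0,0],[0,0,0]]]'|sed -n 2,4p; python3 -c "
from h import *
go(h2w([30,1,36.3]))"
```

```text
eef_pos: [474.4, -54.2, 36.6]
eef_rot: [-3.141, -0.002, 2.908]
wrist_force: [-3.3, 0.6, -1.1]
shift [ 3.  -0.1  0.3] turn [-0.  -0.1 -0. ] pos [474.4 -54.2  36.6] h [33.   1.1 36.6] F [-3.3  0.6 -1.1] Fh [-3.3 -0.2 -1.1] rot [-180.    -0.1  166.6] t 12.8 op 61.60129350175611
```

```bash
python3 -m jog '[[[0,0,0.3],[0,0,0]],[[0,0,0.3],[0,0,0]]]'|sed -n 2,4p;python3 -m jog '[[[0,0,0.2],[0,0,0]],[[0,0,0.2],[0,0,0]]]'|sed -n 2,4p
```

```text
eef_pos: [474.4, -54.2, 36.3]
eef_rot: [-3.141, -0.002, 2.908]
wrist_force: [-4.1, 1.4, -0.8]
eef_pos: [474.3, -54.2, 36.3]
eef_rot: [-3.141, -0.002, 2.908]
wrist_force: [-6.2, 0.7, 0.2]
```

```bash
python3 -m jog '[[[0,0,0],[0,0,0]],[[0,0,0],[0,0,0]],[[0,0,0],[0,0,0]],[[0,0,0],[0,0,0]],[[0,0,0],[0,0,0]],[[0,0,0],[0,0,0]]]' 86
python3 - <<'E'
from h import *
im,d=ctrl.get_image('scene');cv2.imwrite('pics/s5.png',cv2.resize(cv2.convertScaleAbs(im[180:320,240:400,::-1],alpha=1.6),None,fx=4,fy=4,interpolation=cv2.INTER_CUBIC))
im,d=ctrl.get_image('wrist');cv2.imwrite('pics/w5.png',im[:,:,::-1])
E
```

```text
time_s: 13.8
eef_pos: [475.3, -54.4, 36.3]
eef_rot: [-3.142, 0.0, 2.908]
wrist_force: [-0.1, -0.2, 0.3]
opening: 0.944
```

View pics/s5.png

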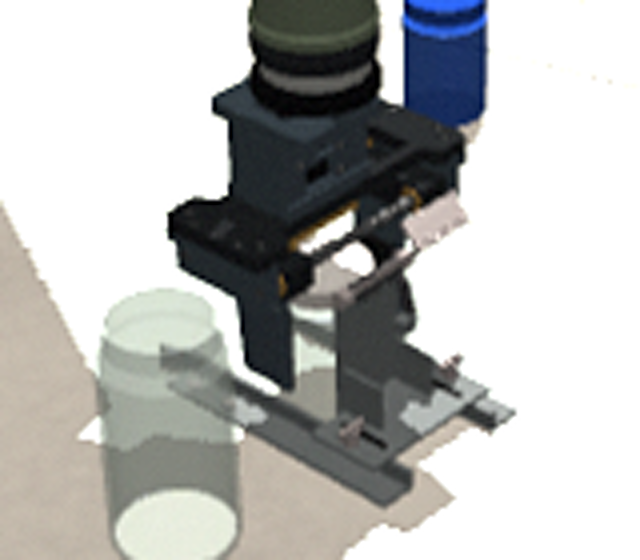

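View pics/w5.png

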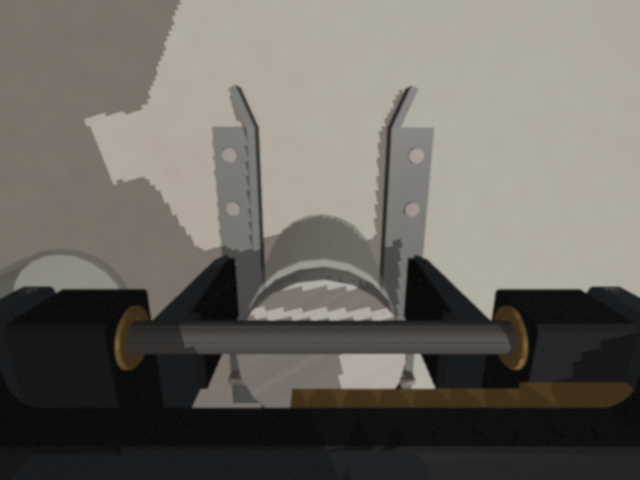

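```bash
python3 -m jog '[[[0,0,-15],[0,0,0]],[[0,0,-30],[0,0,0]],[[0,0,-45],[0,0,0]],[[0,0,-65],[0,0,0]],[[0,0,-90],[0,0,0]],[[0,0,-115],[0,0,0]],[[0,0,-140],[0,0,0]],[[0,0,-165],[0,0,0]],[[0,0,-190],[0,0,0]],[[0,0,-215],[0,0,0]],[[0,0,-230],[0,0,0]],[[0,0,-230],[0,0,0]]]'
python3 - <<'E'
from h import *
im,d=ctrl.get_image('wrist');cv2.imwrite('pics/w6.png',im[:,:,::-1])
P=pts('wrist',d); q=(P-HO)@HR
m=(q[...,2]>88)&(q[...,2]<102)&(abs(q[...,0]-33)<38)&(abs(q[...,1])<45)
g=q[m];print(len(g),np.percentile(g,[1,99],axis=0),cv2.minEnclosingCircle(g[:,:2].astype(np.float32)))
m=(q[...,2]>105)&(q[...,2]<180)&(q[...,0]>40)&(q[...,0]<150)&(abs(q[...,1])<60)
g=q[m]
for z in range(105,180,8):
    s=g[(g[:,2]>=z)&(g[:,2]<z+8)]
    if len(s)>5:print(z,len(s),np.percentile(s,[5,50,95],axis=0).ravel())
im,d=ctrl.get_image('scene');cv2.imwrite('pics/s6.png',cv2.resize(cv2.convertScaleAbs(im[180:320,240:400,::-1],alpha=1.6),None,fx=4,fy=4,interpolation=cv2.INTER_CUBIC))
go(h2w([150,1.3,266]))
E
```

```text
time_s: 15.1
eef_pos: [476.3, -54.5, 268.3]
eef_rot: [3.141, 0.005, 2.908]
wrist_force: [-0.0, -0.6, 0.2]
opening: 0.942
3483 [[  4.  -27.9  90.2]
 [ 68.6  34.2 101.5]] ((42.677635192871094, 5.194122314453125), 41.491905212402344)
105 617 [ 70.5 -21.5 105.1  77.8   1.  108.   82.6  22.3 112.5]
113 520 [ 82.8 -19.  113.4  87.    0.5 117.1  91.   20.  120.7]
121 524 [ 91.3 -18.8 121.6  95.2   0.9 125.1  98.9  20.6 128.6]
129 576 [ 99.2 -19.3 129.4 103.1   0.5 133.1 107.1  20.2 136.6]
137 585 [107.2 -18.9 137.4 111.1   0.9 141.1 115.3  19.9 144.7]
145 384 [114.8 -19.4 145.2 117.7   0.5 147.5 120.1  20.6 150. ]
shift [-116.6    0.3   -0.4] turn [-0. -0. -0.] pos [474.8 -54.3 265.7] h [ 33.4   1.1 265.7] F [ 0.5 -0.8 -1. ] Fh [ 0.7 -0.7 -1. ] rot [-180.    -0.   166.6] t 15.2 op 86.06380816939891
```

View pics/w6.png

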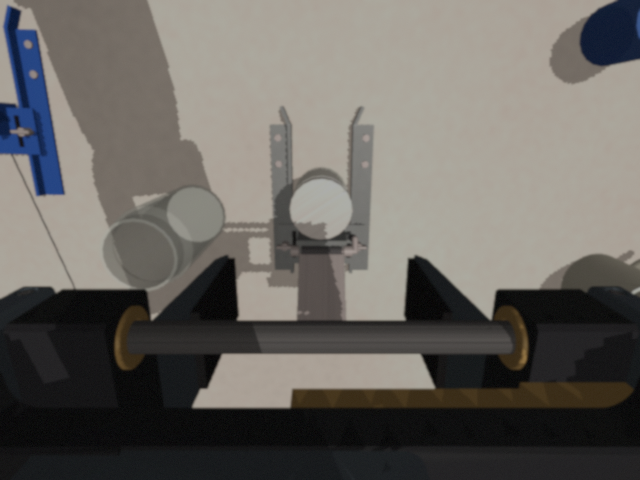

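View pics/s6.png

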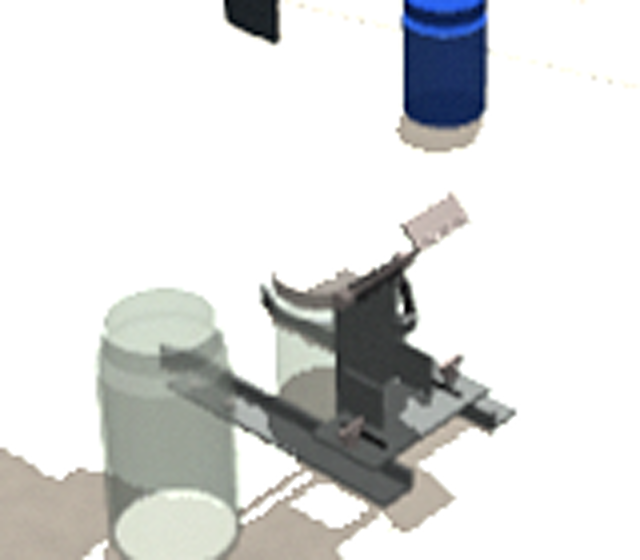

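The jar stands released against the backstop: lid at about (322,208) in the wrist view, with the plate edge directly behind it. By both feel and depth S is about 33, which puts the hinge at x≈73.5. Next I'll shut the fingers and go behind the flap.

```bash
python3 -m jog '[[[-15,0,0],[0,0,0]],[[-35,0,0],[0,0,0]],[[-60,0,0],[0,0,0]],[[-85,0,0],[0,0,0]],[[-105,0,0],[0,0,0]],[[-120,-1,0],[0,0,0]],[[-125,-2,0],[0,0,0]],[[-125,-2,0],[0,0,0]],[[-125,-2,20],[0,0,0]],[[-125,-2,40],[0,0,0]],[[-125,-2,50],[0,0,0]],[[-125,-2,50],[0,0,0]]]' 0
python3 - <<'E'
from h import *
im,d=ctrl.get_image('scene');cv2.imwrite('pics/s7.png',im[:,:,::-1])
im,d=ctrl.get_image('wrist');cv2.imwrite('pics/w7.png',im[:,:,::-1])
go(h2w([156,0,144]))
H=np.array([73.5,101])
for f in [45,50,55,60,65,70,75,80,85,90,95,100,104,107,110,112,114,116,118]:
    a=np.radians(f);u=np.array([np.cos(a),np.sin(a)]);n=np.array([u[1],-u[0]])
    p=H+77.5*u+2*n-np.array([0,12]) if f<=90 else H+65.5*u+2*n
    print(f,'face x,tip z',p,'rel',p-np.array([129.7,142.4]))
E
```

```text
time_s: 16.4
eef_pos: [594.9, -84.9, 214.7]
eef_rot: [-3.141, -0.004, 2.908]
wrist_force: [0.0, 0.6, 1.0]
opening: 0.002
shift [ 3.   0.9 72.9] turn [-0.  0. -0.] pos [596.4 -85.2 216.9] h [158.9  -0.9 216.9] F [ 0.  -0.4 -0.5] Fh [ 0.1 -0.3 -0.5] rot [-180.     0.   166.6] t 16.5 op 0.2095042007729989
45 face x,tip z [129.7 142.4] rel [ 0. -0.]
50 face x,tip z [124.8 147.1] rel [-4.9  4.7]
55 face x,tip z [119.6 151.3] rel [-10.1   8.9]
60 face x,tip z [114.  155.1] rel [-15.7  12.7]
65 face x,tip z [108.1 158.4] rel [-21.6  16. ]
70 face x,tip z [101.9 161.1] rel [-27.8  18.7]
75 face x,tip z [ 95.5 163.3] rel [-34.2  20.9]
80 face x,tip z [ 88.9 165. ] rel [-40.8  22.6]
85 face x,tip z [ 82.2 166. ] rel [-47.5  23.6]
90 face x,tip z [ 75.5 166.5] rel [-54.2  24.1]
95 face x,tip z [ 69.8 166.4] rel [-59.9  24. ]
100 face x,tip z [ 64.1 165.9] rel [-65.6  23.5]
104 face x,tip z [ 59.6 165. ] rel [-70.1  22.6]
107 face x,tip z [ 56.3 164.2] rel [-73.4  21.8]
110 face x,tip z [ 53.  163.2] rel [-76.7  20.8]
112 face x,tip z [ 50.8 162.5] rel [-78.9  20.1]
114 face x,tip z [ 48.7 161.7] rel [-81.   19.3]
116 face x,tip z [ 46.6 160.7] rel [-83.1  18.3]
118 face x,tip z [ 44.5 159.8] rel [-85.2  17.4]
```

View pics/s7.png

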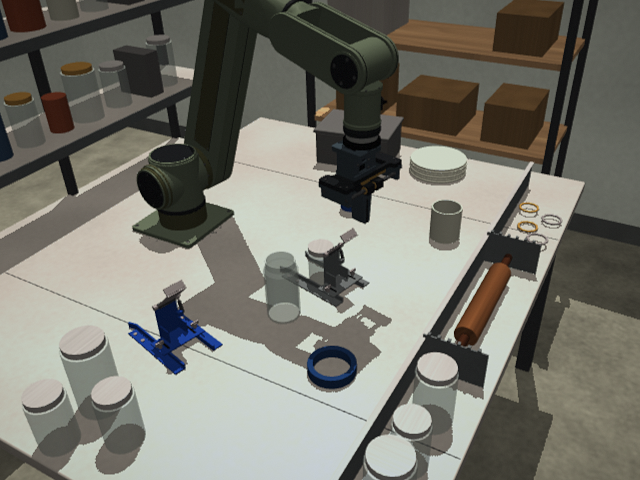

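View pics/w7.png

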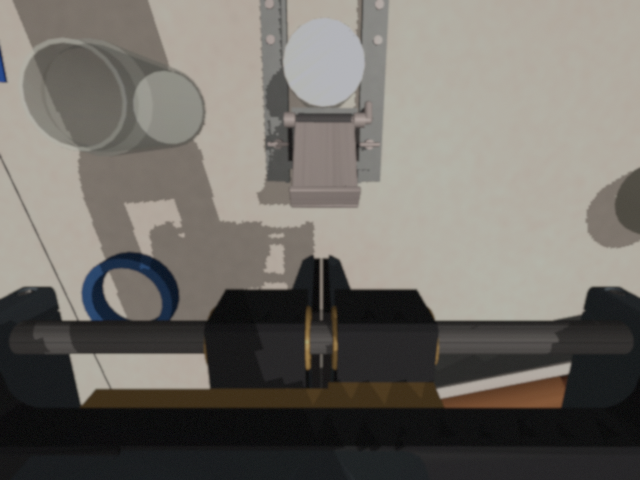

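The closed fingers are behind the flap, whose far edge is at about (323,205), and the jar is seated against the plate at (323,62). Descending, then feeling forward.

```bash
python3 -m jog '[[[0,0,20],[0,0,0]],[[0,0,40],[0,0,0]],[[0,0,60],[0,0,0]],[[0,0,70],[0,0,0]],[[0,0,74.5],[0,0,0]],[[-3,0,74.5],[0,0,0]],[[-3,0,74.5],[0,0,0]]]'
python3 - <<'E'
from h import *
im,d=ctrl.get_image('scene');cv2.imwrite('pics/s8.png',cv2.resize(cv2.convertScaleAbs(im[150:310,260:440,::-1],alpha=1.6),None,fx=3.7,fy=3.7,interpolation=cv2.INTER_CUBIC))
go(h2w([146,0,142.4]))
E
```

```text
time_s: 17.2
eef_pos: [600.4, -86.2, 142.9]
eef_rot: [3.141, 0.003, 2.908]
wrist_force: [-0.7, 0.7, -0.7]
opening: 0.004
shift [16.8  0.9  0.5] turn [ 0.   0.1 -0. ] pos [600.2 -86.1 142.9] h [162.8  -0.9 142.9] F [ 0.2 -0.2  0.5] Fh [ 0.2 -0.1  0.5] rot [180.    0.1 166.6] t 17.25 op 0.3219404828051639
```

View pics/s8.png

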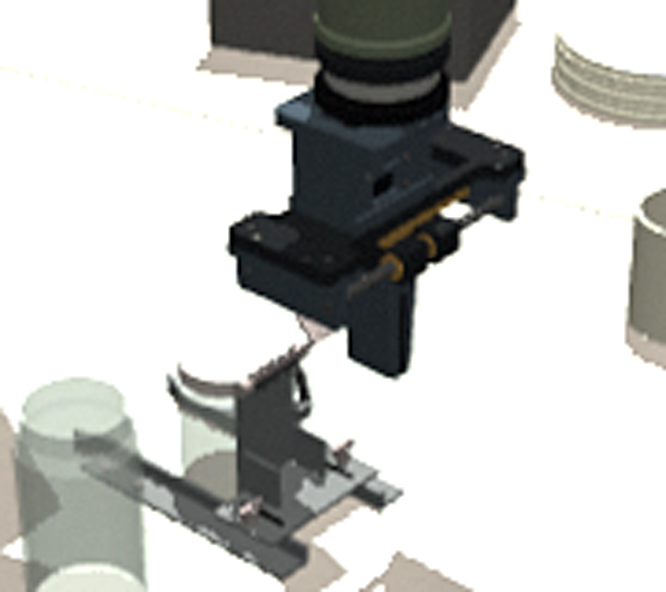

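```bash
python3 -m jog '[[[3,0,0],[0,0,0]],[[6,0,0],[0,0,0]],[[9,0,0],[0,0,0]],[[12,0,0],[0,0,0]],[[12,0,0],[0,0,0]]]'|sed -n 2,4p
python3 -m jog '[[[1,0,0],[0,0,0]],[[2,0,0],[0,0,0]],[[2,0,0],[0,0,0]]]'|sed -n 2,4p
python3 -m jog '[[[1,0,0],[0,0,0]],[[1,0,0],[0,0,0]]]'|sed -n 2,4p
```

```text
eef_pos: [587.0, -83.0, 141.9]
eef_rot: [-3.142, -0.0, 2.908]
wrist_force: [-0.3, -0.2, 0.3]
eef_pos: [585.8, -82.8, 141.8]
eef_rot: [-3.142, 0.001, 2.908]
wrist_force: [0.3, 0.6, -0.6]
eef_pos: [585.5, -82.7, 142.0]
eef_rot: [3.142, 0.002, 2.908]
wrist_force: [3.1, 0.0, -0.5]
```

Contact at 3 N. Leading it round the arc, first stretch.

```bash
python3 -m jog '[[[1.2,0,-1.2],[0,0,0]],[[2.4,0,-2.4],[0,0,0]],[[3.7,0,-3.6],[0,0,0]],[[4.9,0,-4.7],[0,0,0]]]'|sed -n 2,4p
python3 -c "
from h import *
go(h2w([142,-1,147]))"
```

```text
eef_pos: [580.6, -81.5, 146.7]
eef_rot: [-3.142, 0.002, 2.908]
wrist_force: [4.3, -1.3, -2.8]
shift [ 0.7 -0.  -0.3] turn [-0.   0.1 -0. ] pos [580.6 -81.5 146.7] h [142.7  -1.  146.7] F [ 4.3 -1.3 -2.8] Fh [ 4.4 -0.3 -2.8] rot [-180.     0.1  166.6] t 18.65 op 0.2916517456844834
```

```bash
python3 -m jog '[[[2.6,0,-2.1],[0,0,0]],[[5.2,0,-4.2],[0,0,0]],[[8,0,-6.2],[0,0,0]],[[10.8,0,-8],[0,0,0]],[[13.7,0,-9.7],[0,0,0]],[[16.7,0,-11.3],[0,0,0]],[[19.8,0,-12.7],[0,0,0]],[[22.9,0,-14],[0,0,0]]]'|sed -n 2,4p
python3 -c "
from h import *
go(h2w([119,-1,161]))"
```

```text
eef_pos: [557.8, -76.1, 160.9]
eef_rot: [3.142, 0.001, 2.908]
wrist_force: [4.7, -1.3, -0.4]
shift [ 0.3 -0.1 -0.1] turn [ 0.   0.1 -0. ] pos [557.8 -76.1 160.9] h [119.3  -0.9 160.9] F [ 4.7 -1.3 -0.4] Fh [ 4.9 -0.2 -0.4] rot [180.    0.1 166.6] t 19.45 op 0.573820196588431
```

```bash
python3 -m jog '[[[3.2,0,-1.2],[0,0,0]],[[6.4,0,-2.2],[0,0,0]],[[9.7,0,-3.1],[0,0,0]],[[13,0,-3.9],[0,0,0]],[[16.3,0,-4.5],[0,0,0]],[[19.7,0,-4.9],[0,0,0]],[[23,0,-5.2],[0,0,0]],[[26.4,0,-5.4],[0,0,0]]]'|sed -n 2,4p
python3 - <<'E'
from h import *
go(h2w([93,-1,166]))
im,d=ctrl.get_image('scene');cv2.imwrite('pics/s9.png',cv2.resize(cv2.convertScaleAbs(im[150:310,260:440,::-1],alpha=1.6),None,fx=3.7,fy=3.7,interpolation=cv2.INTER_CUBIC))
E
```

```text
eef_pos: [531.3, -69.7, 165.8]
eef_rot: [-3.142, -0.001, 2.908]
wrist_force: [3.7, -0.4, 2.0]
shift [-1.  -0.1 -0.2] turn [-0. -0. -0.] pos [531.3 -69.7 165.8] h [ 92.   -0.9 165.8] F [ 3.7 -0.4  2. ] Fh [3.7 0.4 2. ] rot [-180.    -0.   166.6] t 20.25 op 0.29487276655577055
```

View pics/s9.png

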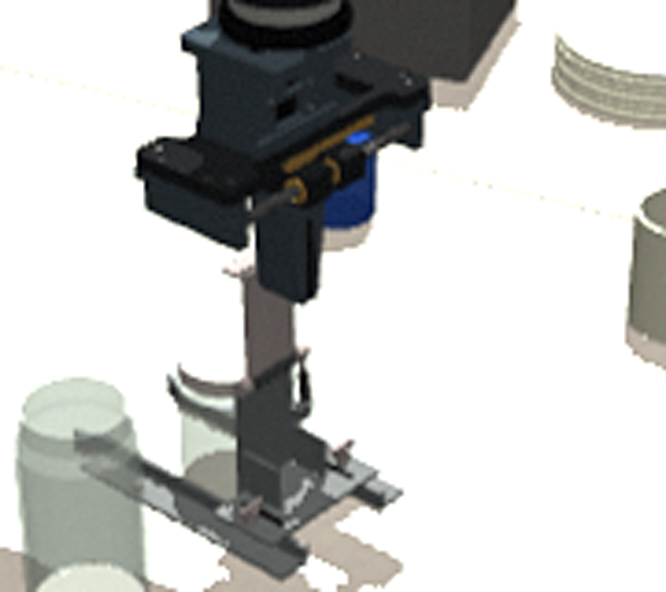

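The flap is upright, with the finger behind it. Continuing slowly to just before the snap point.

```bash
python3 -m jog '[[[2.9,0,0],[0,0,0]],[[5.7,0,0.1],[0,0,0]],[[8.6,0,0.3],[0,0,0]],[[11.4,0,0.6],[0,0,0]],[[13.7,0,1],[0,0,0]],[[15.9,0,1.5],[0,0,0]],[[17.5,0,1.9],[0,0,0]],[[17.5,0,1.9],[0,0,0]]]'|sed -n 2,4p
python3 -c "
from h import *
go(h2w([93,-1,166]))"
```

```text
eef_pos: [514.0, -65.8, 163.7]
eef_rot: [-3.141, -0.002, 2.908]
wrist_force: [0.6, -0.4, 0.2]
shift [-18.8   0.   -2.4] turn [-0.  -0.1 -0. ] pos [514.  -65.8 163.7] h [ 74.2  -1.  163.7] F [ 0.6 -0.4  0.2] Fh [ 0.7 -0.3  0.2] rot [-180.    -0.1  166.6] t 21.1 op 0.21850111469101463
```

```bash
python3 - <<'E'
from h import *
im,d=ctrl.get_image('scene');cv2.imwrite('pics/s10.png',cv2.resize(cv2.convertScaleAbs(im[150:310,260:440,::-1],alpha=1.6),None,fx=3.7,fy=3.7,interpolation=cv2.INTER_CUBIC))
E
```

```text
(no output)
```

View pics/s10.png

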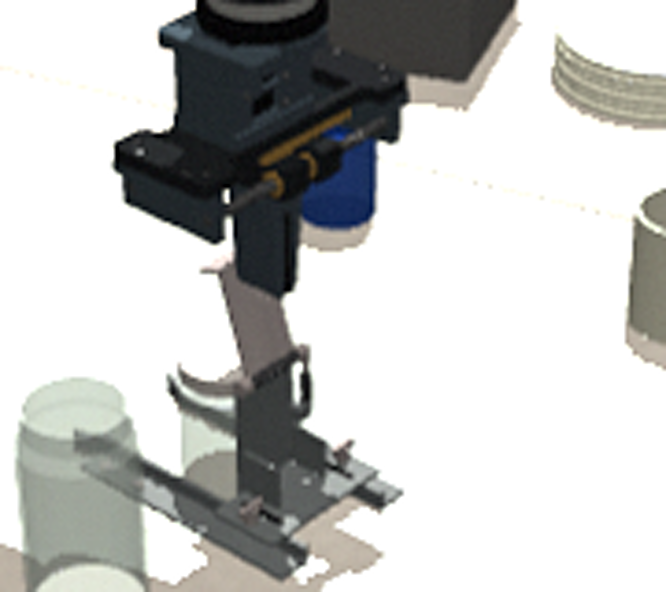

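The flap leans forward at about the snap point and the load is nearly gone. Easing on in small steps.

```bash
python3 -m jog '[[[1,0,0.3],[0,0,0]],[[2,0,0.7],[0,0,0]],[[3,0,1],[0,0,0]],[[3,0,1],[0,0,0]],[[3,0,1],[0,0,0]]]'|sed -n 2,4p
python3 - <<'E'
from h import *
im,d=ctrl.get_image('scene');cv2.imwrite('pics/s11.png',cv2.resize(cv2.convertScaleAbs(im[150:310,260:440,::-1],alpha=1.6),None,fx=3.7,fy=3.7,interpolation=cv2.INTER_CUBIC))
E
```

```text
eef_pos: [511.7, -65.1, 162.9]
eef_rot: [-3.141, -0.0, 2.908]
wrist_force: [0.5, 0.4, -0.0]
```

View pics/s11.png

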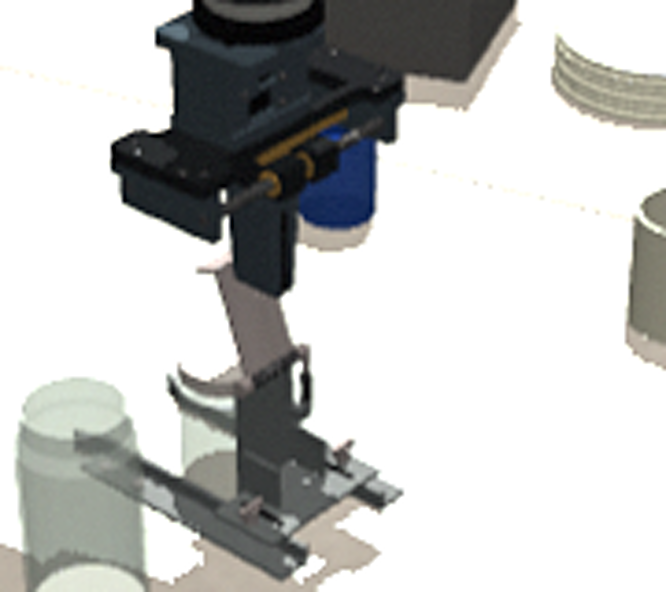

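```bash
python3 -m jog '[[[1,0,0.4],[0,0,0]],[[2,0,0.8],[0,0,0]],[[3,0,1.2],[0,0,0]],[[3,0,1.2],[0,0,0]],[[3,0,1.2],[0,0,0]],[[3,0,1.2],[0,0,0]]]'|sed -n 2,4p
python3 - <<'E'
from h import *
im,d=ctrl.get_image('scene');cv2.imwrite('pics/s12.png',cv2.resize(cv2.convertScaleAbs(im[150:310,260:440,::-1],alpha=1.6),None,fx=3.7,fy=3.7,interpolation=cv2.INTER_CUBIC))
go(h2w([66,-1,160]))
E
```

```text
eef_pos: [509.0, -64.4, 161.8]
eef_rot: [-3.142, 0.0, 2.908]
wrist_force: [-1.3, -0.5, 0.6]
shift [ 3.1 -0.1  1.8] turn [-0.  0. -0.] pos [509.  -64.5 161.8] h [ 69.1  -0.9 161.8] F [ 0.4 -1.1  1.2] Fh [ 0.7 -1.   1.2] rot [-180.     0.   166.6] t 22.35 op 0.5754061853771164
```

View pics/s12.png

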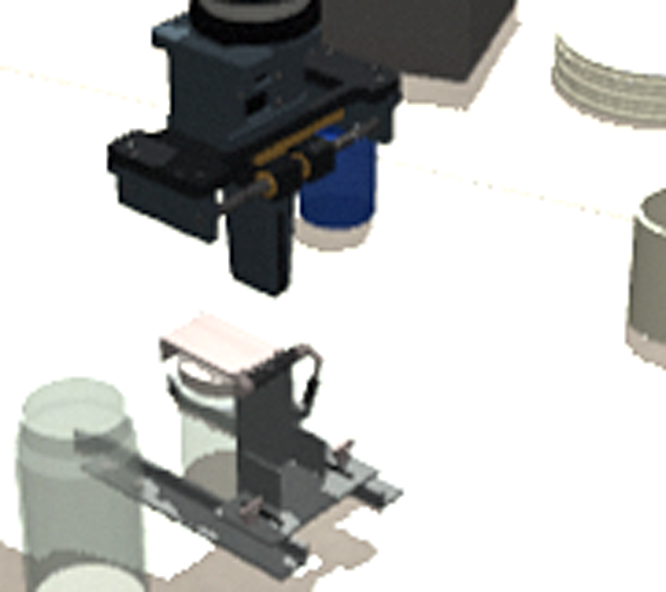

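It sprang over by itself and lies level over the jar, lip down at (165,350). Retreating upward and checking that it is level.

```bash
python3 -m jog '[[[-3,0,-15],[0,0,0]],[[-8,0,-35],[0,0,0]],[[-15,0,-60],[0,0,0]],[[-25,0,-80],[0,0,0]],[[-35,0,-100],[0,0,0]],[[-45,0,-115],[0,0,0]],[[-50,0,-120],[0,0,0]],[[-50,0,-120],[0,0,0]]]'
python3 - <<'E'
from h import *
im,d=ctrl.get_image('wrist');cv2.imwrite('pics/w13.png',im[:,:,::-1])
P=pts('wrist',d);q=(P-HO)@HR
for n in ['wrist','scene','top']:
    if n!='wrist':
        im,d=ctrl.get_image(n); q=(pts(n,d)-HO)@HR
    if n=='scene': cv2.imwrite('pics/s13.png',cv2.resize(cv2.convertScaleAbs(im[180:310,270:400,::-1],alpha=1.6),None,fx=4.5,fy=4.5,interpolation=cv2.INTER_CUBIC))
    m=(abs(q[...,1]-1)<16)&(q[...,0]>4)&(q[...,0]<66)&(q[...,2]>80)&(q[...,2]<130)
    g=q[m]
    if len(g)>20:
        k=np.polyfit(g[:,0],g[:,2],1);print(n,len(g),'slope rad',np.arctan(k[0]),'z at 33',np.polyval(k,33))
E
```

```text
time_s: 23.15
eef_pos: [558.2, -76.2, 281.9]
eef_rot: [3.142, 0.001, 2.908]
wrist_force: [-0.3, -0.9, -1.0]
opening: 0.007
wrist 2448 slope rad -0.0014368465808827652 z at 33 103.07186503293293
scene 201 slope rad -0.007471458106926681 z at 33 100.82906234484703
```

View pics/s13.png

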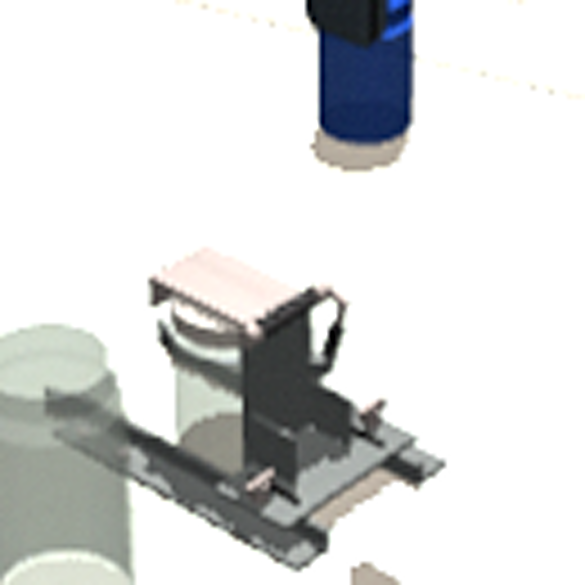

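View pics/w13.png

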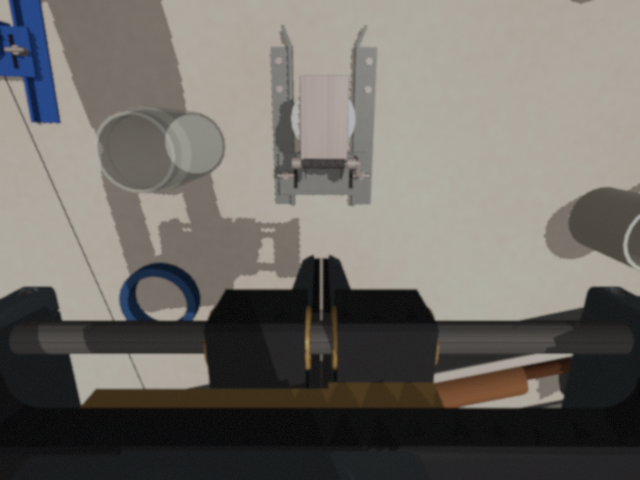

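The flap is level to within 0.01 rad in both depth views (0.15 rad would mean it had landed on the lid). The jar sits under it between the rails at (323,118), and the robot is clear. Handing in.

```bash
python3 -c "
from plant import ctrl
print(ctrl.hand_in())"
```

```text
the job is handed in; nothing more can be done
None
```

The job is done and handed in, at about 23 s. The jar stands home between the rails and the flap is shut over it.

- **Jar:** I gripped it by the body and lowered it between the rails. Then I slid it in small steps until it touched the backstop, at S ≈ 33 mm, with about 6 N at most at the wrist, and let it go.
- **Flap:** I shut the fingers, touched the back of the flap near its far end and led it round the hinge. The wrist force readings stayed at or below about 5 N. Just past the snap point it sprang shut by itself, and the fingers did not follow it down.

**Last checks:**
- **Flap angle:** it is level, at −0.001 rad by the wrist depth and −0.007 rad by the scene depth. The top camera gave no usable points for this check, but a flap resting on the lid would have shown about 0.15 rad.
- **Lip and jar:** the lip is down in front of the lid, and the jar looks upright and central.
- **Robot:** it is clear of everything, about 180 mm above the flap. In the pictures the tall jar, tape and mug look unmoved, though I did not measure them again.

**Disagreements:**
- The top and wrist cameras differed by about 2 mm on where the holder's centre line is. I placed the jar in between.
- The first part of the slide dragged on the table, at about 6 N sideways with 10 N downward. I lifted the jar slightly to relieve it and set it down again at the backstop.

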